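# Tighten a post foot with a click wrench until it trips

## Robot

A 6-joint arm with a two-finger parallel gripper is mounted at the origin on a cart in front of the work surface, level with it; the furniture and walls round the work are solid. World frame = base frame: x ahead of the robot, y to its left, z up, the work surface at z = 0. Lengths are in m, angles in rad, forces in N, time in s.
With the tool pointing down it reaches from about 0.4 to 0.825 m from the base axis. Payload 7 kg.
Tool frame: the origin (TCP) lies midway between the tips of the shut fingers; the grasp point (between the pads) lies 19 mm behind it; z points along the fingers, y is the line along which they close (so a half turn about z gives the same grasp; the last joint's range is limited). The gripper opens to 88 mm and grips with 3 to 60 N. Pads are 19 mm wide; open, the fingers measure 130 mm over their backs; the gripper's body (78 mm by 193 mm) begins 47 mm behind the grasp point.
Start: joints at [1.603, 0.359, 0.012, 0, -1.224, -0.288], TCP at [0.171, 0.653, 0.196] pointing down, gripper open.
Joint ranges: [-3.07, 3.07], [-1.43, 2.12], [-1.02, 1.25], [-3.03, 1.67], [-3.05, -0], [-3.03, 3.03]. Speed limits (rad/s): [2.39, 2.39, 3.01, 3.14, 3.14, 3.14].

## Interface

Orientations are given as a rotation vector (axis times angle).
In Python, from workcell import state, read_camera, camera_params, workorder, recognise, mark_of gives the robot as it stands.
- The arm moves only by the tool carry_out, never from a script. Its argument "commands" is a list of rows, each a list of 7 numbers: the finger opening in mm, from 0 to 87.6, then the shift along the tool's x, y, z each as a share of 0.2 m, from -1 to 1, then the turn, a rotation vector about the tool's x, y, z each as a share of 90 degrees, from -1 to 1. A call has exactly 5 rows; each row shifts and turns the commanded pose from where the row before left it, along the tool's axes as they then stand; what a row does not reach is not made up. A row lasts 1/8 s, in which the tool goes at most 62.5 mm and 10.7 degrees, less where a joint would pass 70% of its speed; a pose out of reach is approached as far as the arm can. A call with a number of a shift or a turn outside -1 to 1 is refused whole. A call with a gripper value outside its range is refused whole. The fingers move at their own pace and stop on an object; the grip force is fixed at half the most. Time passes only in rows, so rows that do not move let the fingers close, or fill a call up. It gives the time, the measured TCP pose, the force, the opening and the grip force at its end, in the units of the state.
- state(): the state, without advancing time (a new reading comes with each control period).
- read_camera(name): name is "scene" or "top" or "wrist"; returns (picture, depth): 384x512x3 uint8, red, green, blue; 384x512 float32, m along the optical axis (not along the pixel's ray), 0 where there is no reading.
- camera_params(name): a dict with "intrinsics" (3x3 intrinsics, pixels), "k1" (the pictures are not rectified: a ray, as slopes to the right and down, at radius r is drawn at 1 + k1 r^2 times it, then the intrinsics apply), "R" (3x3) and "t" (3): a world point X has camera coordinates R X + t; the wrist camera has in their place "tool_from_camera" (4x4, takes a point from camera to tool coordinates, whose origin is the TCP and whose axes are the flange's). Camera axes: x right, y down, z forward; pixel columns grow to the right and rows downward; lengths in m; the calibration is good to about 2 mm. A picture is of the moment at which its call begins: read the wrist's pose just before it. camera_params takes no time and is no camera call.
- workorder.close_job(): hands the job in; it is judged then, once.
Trained networks look in the newest picture that a camera, given by its name, has taken for a name from the list of things; names that differ only in an ending like _2 or _b are one class to them, and where a whole thing is asked for, a point or a joint stands for the part that bears it (a point fixed in the world has none). Each returns a list of dicts, best first, with "conf" (0 to 1); they miss things now and then, are a little off and sometimes report something else, mostly with a low value. They report only what shows in the picture. A call takes as long as a camera call.
- recognise(name, camera): "extent" ([left, top, width, height] in pixels, round what is visible of it).
- mark_of(name, camera): "xy" ([column, row] in pixels: a listed point, or the origin of a listed thing).
The state is a dict: "clock": time; "joint_pos": joint angles; "joint_velocities": joint speeds; "joint_torque": joint torques, N m; "eef_pos": TCP position; "eef_rot": TCP orientation; "ft_force": force on the tool from outside, world axes, zero at the start; "ft_torque": the same for the moment, N m; "width": finger opening in m; "gripper_force": force on a finger pad.
Only numpy, scipy, OpenCV 4.12 (cv2) and the standard library are available. Lean on these libraries where they do the work, as an engineer would, in place of code of your own. Each camera call takes 0.05 s, during which the arm holds its last target. There are 200 camera calls.

## Task

Two metal feet for the posts of a small kitchen rack stand on the worktop. Tighten the bolt under the click wrench, the wrench with the thick round ribbed grip and a knuckle joint near its head: turn its handle clockwise as seen from above until the bolt comes tight and the handle trips, folding over at the knuckle, and then let go of it. Leave the plain flat spanner on the other foot as it is.

Things in the scene. Friction and masses are not known exactly. Their poses are not given: they have to be found in the camera images.
- click_bolt (a point): Point on the upright axis of the bolt under the click wrench, 50 mm above the worktop and level with the handle's centre line. The aluminium foot (flange 82 x 48 x 8 mm, fixed to the worktop) has its x axis along the flange, from the bolt towards its round post socket (40 mm across, 46 mm high), whose axis is 38 mm from the bolt; z is up. Which foot stands left or right varies.
- click_grip (a point): Centre of the ribbed round grip of the click wrench: 28 mm thick, 84 mm long, lying level 50 mm above the worktop, with free space under it. It is 125 mm from the bolt axis while the handle is straight. Its x axis runs along the handle from the grip to the head, z is up. The wrench is captive on the bolt: it cannot be lifted off, only turned. The knuckle pivot is 85 mm from this point along +x, and so 40 mm from the bolt axis.
- bolt_turn (a joint): Turn of the bolt and of the wrench's head in rad, growing clockwise as seen from above. Starts between 0 and 0.14 and is fully tight at a firm stop at 0.34. The handle then points along the foot's -x axis turned 0.34 rad clockwise. It turns against steady friction of 0.4 N m (about 3 N at the grip) and stays where it is left.
- knuckle (a joint): Breakaway joint of the click wrench in rad, growing clockwise as seen from above: 0 with the handle straight, 0.26 folded (tripped), its stop. It holds straight while the bolt is turned; with the bolt tight it gives way at about 0.7 to 0.9 N m (8 to 11 N across the grip): past about 0.10 a spring throws it over to 0.26, where it stays. The upright pivot is 40 mm from the bolt axis, so once the bolt is tight the grip centre moves on a circle of 85 mm radius about the pivot.
- plain_shank (a point): Middle of the shank of the plain spanner on the other, equal foot: a flat steel ring spanner, bar 11 mm wide and 6 mm thick, 160 mm long, lying low, 15 mm above the worktop, without knuckle or thick grip. This point is 80 mm from its bolt. It turns easily and must be left as it is.

How it is judged:
By the outcome, as a careful person would: the job done as asked, in the order asked, and still so for the second after the job is handed in, with the robot touching nothing.
It also fails if it takes over 32 s, if anything falls off the work surface, if the arm or the gripper's body presses on something with over 40 N, if the wrist force passes 120 N, or if a joint passes its speed limit or range.

## Working session

There is one attempt and no reset: what is moved stays moved. The work goes in short steps, Python scripts to look and compute and a tool call to move; the robot and the scene stay as the last step left them, time stands still between calls to the robot, and variables do not carry over. Pictures are saved under pics/ and viewed, at most 10 in all, crops included, and the job is handed in when it is done.

Besides the shell and the picture viewer there is one more tool, called after "Call:" as name(argument=value, ...) on one line, values as JSON. carry_out: Moves the arm, as the interface text tells. Its arguments: {"type":"object","properties":{"commands":{"type":"array","items":{"type":"array","items":{"type":"number"}}}},"required":["commands"]}

```bash
mkdir -p pics
cat > h.py <<'E'
import numpy as np, cv2
from scipy.spatial.transform import Rotation as Ro
from workcell import state, read_camera, camera_params, workorder, recognise, mark_of
def ray(cam,uv):
    p=camera_params(cam);K=np.array(p["intrinsics"],float);k=p["k1"]
    d=np.array([(uv[0]-K[0,2])/K[0,0],(uv[1]-K[1,2])/K[1,1]]);s=d.copy()
    for _ in range(20): s=d/(1+k*(s@s))
    r=np.array([s[0],s[1],1.])
    if cam=="wrist":
        T=np.array(p["tool_from_camera"]);st=state();R=Ro.from_rotvec(st["eef_rot"]).as_matrix()
        return R@T[:3,3]+np.array(st["eef_pos"]),R@T[:3,:3]@r
    R=np.array(p["R"]);return -R.T@np.array(p["t"]),R.T@r
def atz(cam,uv,z):
    o,d=ray(cam,uv);return o+d*(z-o[2])/d[2]
E
python3 - <<'E'
from h import *
s=state();print({k:np.round(v,3) for k,v in s.items()})
print(Ro.from_rotvec(s["eef_rot"]).as_matrix().round(3))
for c in ("top","scene"):
    im,d=read_camera(c);cv2.imwrite(f"pics/{c}.png",im[:,:,::-1])
    for n,z in (("click_bolt",.05),("click_grip",.05),("plain_shank",.015)):
        for m in mark_of(n,c)[:2]: print(c,n,m["conf"],np.round(m["xy"]),atz(c,m["xy"],z).round(4))
E
```

```text
{'clock': np.float64(0.0), 'joint_pos': array([ 1.603,  0.359,  0.011, -0.   , -1.224, -0.288]), 'joint_velocities': array([ 0.001,  0.   ,  0.001,  0.   ,  0.001, -0.002]), 'joint_torque': array([-1.0000e-03, -5.8271e+01,  2.9306e+01,  6.9970e+00,  7.0000e-03,
       -0.0000e+00]), 'eef_pos': array([0.171, 0.652, 0.195]), 'eef_rot': array([ 3.114, -0.401, -0.   ]), 'ft_force': array([ 0.562,  0.361, -0.301]), 'ft_torque': array([-0.001, -0.003, -0.04 ]), 'gripper_force': np.float64(0.0), 'width': np.float64(0.088)}
[[ 0.967 -0.253 -0.   ]
 [-0.253 -0.967 -0.002]
 [ 0.     0.002 -1.   ]]
top click_bolt 0.55 [137. 172.] [0.5262 0.2797 0.05  ]
top click_grip 0.61 [180. 204.] [0.4494 0.1781 0.05  ]
top plain_shank 0.61 [344. 188.] [ 0.4891 -0.2146  0.015 ]
scene click_bolt 0.79 [170. 269.] [0.5168 0.282  0.05  ]
scene click_bolt 0.69 [293. 165.] [ 0.4676 -0.1597  0.05  ]
scene click_grip 0.63 [227. 250.] [0.4491 0.1832 0.05  ]
scene plain_shank 0.6 [295. 166.] [ 0.4812 -0.2055  0.015 ]
```

View pics/top.png

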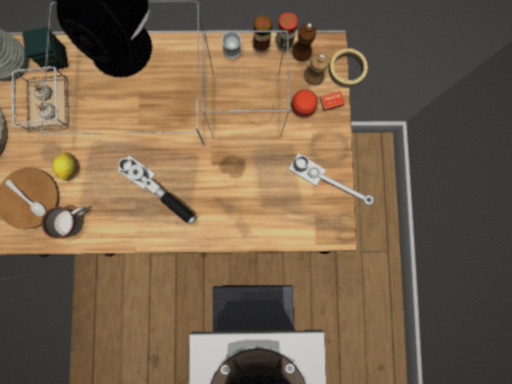

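View pics/scene.png

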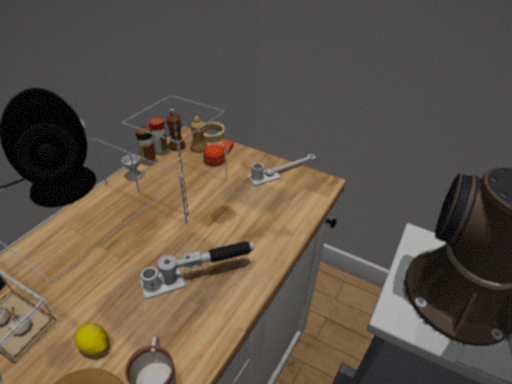

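Run:
```python
from h import *
im,d=read_camera("top")
def P(u,v):
    o,r=ray("top",(u,v)); return o+r*d[v,u]
hs=np.zeros(d.shape)
for v in range(0,250,1):
    for u in range(0,360,1):
        if d[v,u]>0: hs[v,u]=P(u,v)[2]
# highest thing per 5cm cell, for x<0.62
cells={}
for v in range(0,250):
    for u in range(0,360):
        if d[v,u]>0:
            p=P(u,v); k=(round(p[0]/.05)*5,round(p[1]/.05)*5)
            cells[k]=max(cells.get(k,-9),p[2])
for x in range(90,25,-5): print(x,[int(round(100*cells.get((x,y),-.09))) for y in range(65,-45,-5)])
# handle axis from depth: points 35-70mm high near the wrench
pts=np.array([P(u,v) for v in range(150,225) for u in range(115,200) if .035<hs[v,u]<.09])
print(len(pts)); g=pts[np.linalg.norm(pts[:,:2]-[.449,.18],axis=1)<.045]
c=g.mean(0);w,V=np.linalg.eigh(np.cov(g[:,:2].T));print(c,g[:,2].max(),V[:,1],w**.5, pts[:,2].max())
```

```text
Traceback (most recent call last):
  File "h.py", line 5, in ray
    p=camera_params(cam);K=np.array(p["intrinsics"],float);k=p["k1"]
ValueError: time passes only in moves, steps and waits
```

```bash
sed -i 's/^def ray/import functools\ncamera_params=functools.lru_cache(None)(camera_params)\ndef ray/' h.py
python3 - <<'E'
from h import *
im,d=read_camera("top")
W={}
for v in range(250):
    for u in range(360):
        if d[v,u]>0:
            o,r=ray("top",(u,v)); W[u,v]=o+r*d[v,u]
cells={}
for p in W.values():
    k=(round(p[0]/.05)*5,round(p[1]/.05)*5); cells[k]=max(cells.get(k,-9),p[2])
for x in range(90,25,-5): print(x,[int(round(100*cells.get((x,y),-.09))) for y in range(65,-45,-5)])
pts=np.array([p for (u,v),p in W.items() if 115<u<200 and 150<v<225 and .035<p[2]<.09])
g=pts[np.linalg.norm(pts[:,:2]-[.449,.18],axis=1)<.045]
w,V=np.linalg.eigh(np.cov(g[:,:2].T));print(len(pts),g.mean(0),g[:,2].max(),V[:,1],w**.5,pts[:,2].max())
E
```

```text
90 [6, 14, 14, 14, 18, -9, -9, 4, 13, 15, 15, 13, 13, 13, 13, 13, 13, 13, 13, 0, -19, -36]
85 [-9, 11, 20, 10, 15, 0, -9, -9, 16, 25, 15, 6, 6, 11, 11, 13, 12, 3, 3, -9, -9, -9]
80 [0, 11, 10, 10, 15, 0, 33, 0, 33, 31, 15, 21, 21, 21, 21, 2, 11, 3, 3, -9, -9, -9]
75 [4, 7, 7, 7, 15, 0, 35, 36, 35, 29, 15, 21, 0, 0, 21, 4, 11, 3, 3, -9, -9, -9]
70 [1, 7, 7, 7, 15, 1, 21, 32, 32, 0, 1, 21, 0, 0, 21, 5, 5, 2, 0, -9, -9, -9]
65 [1, 7, 7, 7, 15, 0, 0, 0, 0, 0, 15, 21, 0, 1, 21, 4, 4, 0, 0, -9, -9, -9]
60 [1, 7, 0, 1, 15, 15, 15, 15, 15, 15, 15, 21, 21, 21, 21, 1, 0, 0, 0, -9, -9, -9]
55 [0, 2, 2, 5, 5, 0, 5, 7, 7, 0, 0, 0, 1, 0, 0, 5, 2, 0, 0, -9, -9, -9]
50 [0, 2, 3, 4, 4, 1, 1, 7, 7, 7, 0, 0, 0, 0, 1, 1, 2, 2, 2, -9, -9, -9]
45 [0, 2, 3, 7, 7, 7, 1, 1, 6, 7, 7, 0, 0, 0, 0, 0, 0, 1, 2, -9, -9, -9]
40 [0, 2, 2, 7, 7, 7, 0, 1, 0, 6, 7, 1, 1, 1, 0, 0, 0, 1, 1, -9, -9, -9]
35 [-9, 1, 0, 0, 7, 0, 0, 1, 0, 1, 0, 1, 0, 1, 0, 0, 0, 0, 0, -9, -9, -9]
30 [-9, -9, -9, -9, -9, -9, -9, -9, -9, -9, -9, -9, -9, -9, -9, -9, -9, -9, -9, -9, -9, -9]
975 [0.44336051 0.18348366 0.0607508 ] 0.06764795105701782 [0.65738672 0.75355338] [0.00771245 0.02459924] 0.06764795105701782
```

Call:
carry_out(commands=[[0, 0.2065, 0.2065, 0, 0, 0, 0], [0, 0.2065, 0.2065, 0, 0, 0, 0], [0, 0.2065, 0.2065, 0, 0, 0, 0], [0, 0.2065, 0.2065, 0, 0, 0, 0], [0, 0.2065, 0.2065, 0, 0, 0, 0]])

```text
clock: 1.12
eef_pos: [0.319, 0.3993, 0.1967]
eef_rot: [-3.115, 0.4, -0.0]
ft_force: [0.6, 0.4, 0.5]
width: 0.0435
gripper_force: 0.0
```

Call:
carry_out(commands=[[0, 0.2065, 0.2065, 0, 0, 0, 0], [0, 0.2065, 0.2065, 0, 0, 0, 0], [0, 0.2065, 0.2065, 0, 0, 0, 0], [0, 0.2065, 0.2065, 0, 0, 0, 0.1], [0, 0.18, 0.22, 0, 0, 0, 0.1]])

```text
clock: 1.75
eef_pos: [0.4527, 0.143, 0.1966]
eef_rot: [-3.012, 0.891, -0.001]
ft_force: [0.7, -0.7, 0.0]
width: 0.0006
gripper_force: 0.0
```

Call:
carry_out(commands=[[0, 0, 0, 0, 0, 0, 0.06], [0, 0, 0, 0, 0, 0, 0], [0, 0, 0, 0, 0, 0, 0], [0, 0, 0, 0, 0, 0, 0], [0, 0, 0, 0, 0, 0, 0]])

```text
clock: 2.38
eef_pos: [0.4515, 0.1452, 0.1963]
eef_rot: [2.971, -1.022, -0.0]
ft_force: [0.2, 0.0, 0.3]
width: 0.0007
gripper_force: 0.0
```

Run:
```python
from h import *
s=state();R=Ro.from_rotvec(s["eef_rot"]).as_matrix();print(s["clock"],s["eef_pos"],R.round(3),s["width"],s["ft_force"])
im,d=read_camera("wrist");cv2.imwrite("pics/w1.png",im[:,:,::-1])
for n,z in (("click_bolt",.05),("click_grip",.05)):
    for m in mark_of(n,"wrist")[:2]: print(n,m["conf"],np.round(m["xy"]),atz("wrist",m["xy"],z).round(4))
```

```text
2.375 [0.45152249 0.14518527 0.19634112] [[ 0.788 -0.615 -0.   ]
 [-0.615 -0.788 -0.   ]
 [-0.     0.    -1.   ]] 0.000748119386470191 [0.16697206 0.01020244 0.33577069]
click_bolt 0.94 [125. 197.] [0.5256 0.2805 0.05  ]
click_grip 0.62 [232. 201.] [0.4448 0.1848 0.05  ]
```

View pics/w1.png

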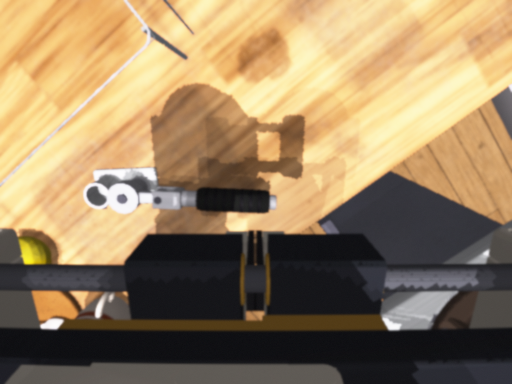

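Call:
carry_out(commands=[[0, 0.045, -0.06, 0.1, 0, 0, 0], [0, 0, 0, 0.25, 0, 0, 0], [0, 0, 0, 0.25, 0, 0, 0], [0, 0, 0, 0.23, 0, 0, 0], [0, 0, 0, 0, 0, 0, 0]])

```text
clock: 3.15
eef_pos: [0.4639, 0.1468, 0.0278]
eef_rot: [2.964, -1.022, -0.006]
ft_force: [-0.4, 0.3, -0.1]
width: 0.0006
gripper_force: 0.0
```

Call:
carry_out(commands=[[0, -0.03, 0, 0, 0, 0, 0], [0, -0.03, 0, 0, 0, 0, 0], [0, -0.02, 0, 0, 0, 0, 0], [0, -0.02, 0, 0, 0, 0, 0], [0, 0, 0, 0, 0, 0, 0]])

```text
clock: 3.78
eef_pos: [0.4505, 0.1613, 0.0309]
eef_rot: [-2.969, 1.023, -0.001]
ft_force: [0.9, -0.1, 1.9]
width: 0.0006
gripper_force: 0.4
```

Call:
carry_out(commands=[[0, -0.025, 0, 0, 0, 0, 0.023], [0, -0.025, 0, 0, 0, 0, 0.023], [0, -0.025, 0, 0, 0, 0, 0.023], [0, -0.025, 0, 0, 0, 0, 0.023], [0, 0, 0, 0, 0, 0, 0]])

```text
clock: 4.4
eef_pos: [0.435, 0.1734, 0.0304]
eef_rot: [2.887, -1.235, -0.0]
ft_force: [-0.5, -2.6, 4.1]
width: 0.0005
gripper_force: 2.1
```

```bash
cat > look.py <<'E'
from h import *
import sys
s=state();print(s["clock"],s["eef_pos"],s["ft_force"])
for c in sys.argv[2:]:
    im,d=read_camera(c);cv2.imwrite(f"pics/{c}{sys.argv[1]}.png",im[:,:,::-1])
    for n in ("click_bolt","click_grip"):
        for m in mark_of(n,c)[:1]: print(c,n,m["conf"],np.round(m["xy"]),atz(c,m["xy"],.05).round(4))
E
python3 look.py 2 wrist scene
```

```text
4.4 [0.43498794 0.17339914 0.03043589] [-0.54596208 -2.57255757  4.14874197]
wrist click_bolt 0.8 [ 35. 258.] [0.5259 0.2817 0.05  ]
scene click_bolt 0.91 [168. 266.] [0.5243 0.2783 0.05  ]
scene click_grip 0.9 [231. 257.] [0.4324 0.1945 0.05  ]
```

View pics/wrist2.png

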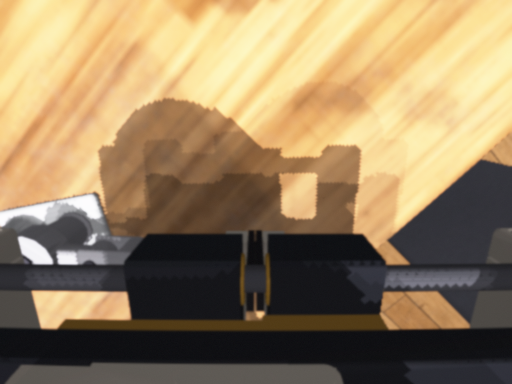

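Call:
carry_out(commands=[[0, -0.025, 0, 0, 0, 0, 0.023], [0, -0.025, 0, 0, 0, 0, 0.023], [0, -0.025, 0, 0, 0, 0, 0.023], [0, -0.02, 0, 0, 0, 0, 0.02], [0, 0, 0, 0, 0, 0, 0]])

```text
clock: 5.32
eef_pos: [0.422, 0.1865, 0.0301]
eef_rot: [2.792, -1.433, -0.001]
ft_force: [-1.3, -8.5, 7.0]
width: 0.0
gripper_force: 4.9
```

Call:
carry_out(commands=[[0, -0.02, 0, 0, 0, 0, 0.02], [0, -0.02, 0, 0, 0, 0, 0.02], [0, -0.015, 0, 0, 0, 0, 0.015], [0, -0.01, 0, 0, 0, 0, 0.01], [0, 0, 0, 0, 0, 0, 0]])

```text
clock: 5.95
eef_pos: [0.4162, 0.1998, 0.0304]
eef_rot: [-2.718, 1.574, -0.0]
ft_force: [-0.3, -0.5, 0.9]
width: 0.0003
gripper_force: 0.0
```

```bash
python3 look.py 3 scene top
```

```text
5.95 [0.41615607 0.19981796 0.03037176] [-0.27005033 -0.49322809  0.87859018]
scene click_bolt 0.89 [167. 267.] [0.5241 0.2814 0.05  ]
scene click_grip 0.94 [232. 274.] [0.4085 0.2265 0.05  ]
top click_bolt 0.7 [140. 172.] [0.5245 0.2719 0.05  ]
```

Call:
carry_out(commands=[[0, 0.05, 0, 0, 0, 0, 0], [0, 0.05, 0, -0.05, 0, 0, 0], [0, 0, 0, -0.25, 0, 0, 0], [0, 0, 0, -0.25, 0, 0, 0], [0, 0, 0, -0.25, 0, 0, 0]])

```text
clock: 6.88
eef_pos: [0.4259, 0.1809, 0.1928]
eef_rot: [-2.717, 1.576, -0.0]
ft_force: [0.7, 0.5, -0.1]
width: 0.0007
gripper_force: 0.0
```

```bash
python3 look.py 4 wrist scene
```

```text
6.875 [0.42589008 0.18092778 0.1928442 ] [ 0.65897859  0.50480327 -0.08034855]
wrist click_bolt 0.59 [140. 209.] [0.5288 0.2871 0.05  ]
wrist click_grip 0.56 [244. 215.] [0.4157 0.23   0.05  ]
scene click_bolt 0.89 [169. 267.] [0.5213 0.2791 0.05  ]
scene click_grip 0.69 [229. 272.] [0.4173 0.2266 0.05  ]
```

View pics/wrist4.png

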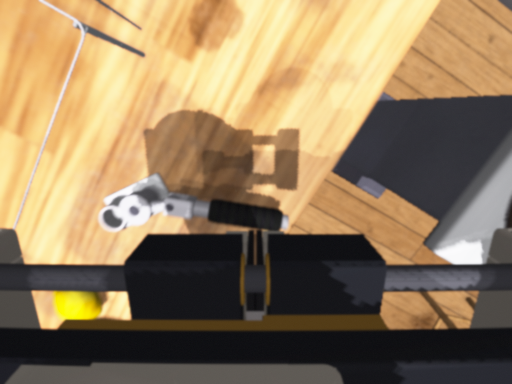

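Run:
```python
import cv2
a=cv2.imread("pics/wrist4.png")[160:240,90:300];b=cv2.imread("pics/w1.png")[160:240,75:285]
cv2.imwrite("pics/cmp.png",cv2.resize(cv2.vconcat([b,a]),None,fx=3.7,fy=3.7,interpolation=cv2.INTER_CUBIC))
```

```text
(no output)
```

View pics/cmp.png

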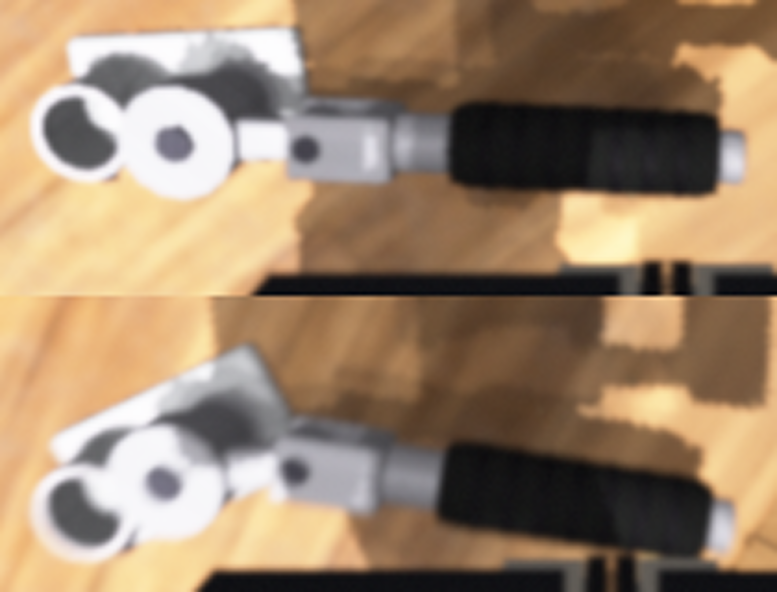

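The picture shows the knuckle folded about 14° (pivot at 295,470 in the crop), with the head about 0.34 rad from the foot. The gripper is clear of everything.

```bash
python3 -c "
from workcell import workorder
print(workorder.close_job())"
```

```text
the job is handed in; nothing more can be done
None
```

The bolt under the click wrench is tight, and its handle tripped, folding over at the knuckle. The gripper is clear of it, the plain spanner was not touched, and the job was handed in at about 7 s on the robot's clock.

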